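Tighten the loose jar cap, then shelve the jar

TASK

Three identical sauce jars with metal screw caps stand on the rubber mat, and the cap of one of them is loose: it stands up on its threads, with a gap below it. With that jar still standing on the mat, screw its cap fully tight (clockwise seen from above), then set the jar upright in the middle of the empty round pad on the low steel shelf, without dropping it. Leave the other two jars, whose caps are tight, standing where they are.

Things in the scene. Friction and masses are not known exactly. Their poses are not given: they have to be found in the camera images.
- cap_centre (a point): Centre of the loose metal cap (on its axis, half-way up). The cap is a round ribbed cylinder, 50 mm across, 24 mm high, gripped across any diameter. The point moves with the cap as it is screwed. Below the cap is the narrower neck; the wider shoulder of the glass begins 24 mm (cap tight) to 31 mm (loose) below this point: fingers must stay above it.
- cap (a joint): Unscrewing of the loose cap, rad: 0 is fully tight (hard stop), start 1.05 to 1.25; clockwise from above lowers it. The cap sinks 6 mm per radian tightened, so the hand must go down with it. The thread drags about 0.04 N m; the jar stays put on the rubber. Turning past the stop only turns the whole jar, harmlessly. The tight cap carries the jar when lifted.
- loose_jar: The jar with the loose cap: glass with brown-red sauce, round, 64 mm across, 79 mm to the foot of its neck, 115.5 mm high over the tight cap (6 to 8 mm more while loose), 0.35 to 0.57 kg. Origin at the centre of its underside, z up. It starts on the 4 mm thick black rubber mat, in any of three places about 135 mm apart in a row from left to right.
- tight_jar_1: A jar of the same make whose cap is tight (cap top 115.5 mm above its underside, no gap under the cap). Origin at the centre of its underside. To be left alone.
- tight_jar_2: The second jar with a tight cap, as tight_jar_1. To be left alone.
- empty_pad (a point): Centre of the empty round pad (86 mm across, grey, black rim, flat) in the middle of the low steel shelf, at the height of the shelf's top, 40 mm above the table. The shelf, 130 mm deep and 380 mm long, lies across the view beyond the mat; on its other two pads, 125 mm to either side, stand a spice jar (87 mm high) and a shaker (90 mm high).
Mind the look-alikes: they are no part of the job. What is shaped like the loose_jar but orange is not meant.

How it is judged (in metres and radians):
On the way:
1. the loose cap is screwed tight (within 0.12 rad of its stop) while its jar is still standing on the mat (value of joint cap below 0.12 rad and height (world z) of loose_jar below 0.01 m and angle between loose_jar's own z axis and vertical below 0.15 rad), for 0.2 s.
At the end, for the whole second after the job is handed in: The jar stands upright (within 0.1 rad) and at rest on the shelf, its centre within 20 mm of the centre of the empty pad, its cap tight (within 0.15 rad of the stop); the other two jars stand upright within 20 mm of where they were (value of joint cap below 0.15 rad and horizontal distance between loose_jar and empty_pad below 0.02 m and z of loose_jar in the frame of empty_pad between -0.006 and 0.006 m and angle between each of loose_jar, tight_jar_1, tight_jar_2's own z axis and vertical below 0.1 rad and linear speed of loose_jar below 0.02 m/s and distance of each of tight_jar_1, tight_jar_2 from where it was at the start of the episode below 0.02 m); the robot touches nothing.
It fails at once if the jar is let go more than 20 mm above the shelf (z of loose_jar in the frame of empty_pad above 0.02 m and horizontal distance between loose_jar and empty_pad below 0.15 m and contact force between the fingers and loose_jar below 0.05 N).
It fails at once if a tight jar is pushed over 30 mm from its place or tipped (distance of any of tight_jar_1, tight_jar_2 from where it was at the start of the episode above 0.03 m or angle between any of tight_jar_1, tight_jar_2's own z axis and vertical above 0.3 rad).
It also fails if it takes over 45 s, if anything falls off the work surface, if the arm or the gripper's body presses on something with over 40 N, if the wrist force passes 120 N, or if a joint passes its speed limit or range.

ROBOT

A 6-joint arm with a two-finger parallel gripper is mounted at the origin on a cart in front of the work surface, level with it; the furniture and walls round the work are solid. World frame = base frame: x ahead of the robot, y to its left, z up, the work surface at z = 0. Lengths are in m, angles in degrees, forces in N, time in s.
With the tool pointing down it reaches from about 0.3 to 0.75 m from the base axis. Payload 8.5 kg.
Tool frame: the origin (TCP) lies between the finger pads; the fingertips stand 19 mm ahead of it and the grasp point (between the pads) is the TCP; z points along the fingers, y is the line along which they close (so a half turn about z gives the same grasp; the last joint's range is limited). The gripper opens to 85 mm and grips with 20 to 120 N. Pads are 22 mm wide; open, the fingers measure 114 mm over their backs; the gripper's body (76 mm by 85 mm) begins 54 mm behind the grasp point. The pads swing forward as they close: fully open they stand 13 mm farther back than shut.
Start: joints at [51.377, 21.807, 74.336, -0, 83.858, -12.336], TCP at [0.244, 0.493, 0.25] pointing down, gripper open.
Joint ranges: [-178.18, 178.18], [-50.72, 133.34], [12.68, 142.11], [-81.47, 261.47], [9.98, 163.14], [-165.26, 165.26]. Speed limits (degrees/s): [136.94, 136.94, 180, 180, 180, 180].

INTERFACE

Orientations are given as a 3x3 rotation matrix whose columns are the frame's x, y, z axes.
In Python, from rig import env, optics gives the robot as it stands.
- The arm moves only by the tool arm_command, never from a script. Its argument "commands" is one flat list of numbers, 7 for each row, row after row: the closure, from -1 (fully open) to 1 (shut), so that 0 is half open, then the shift along the tool's x, y, z as a fraction of full scale, then the turn, a rotation vector about the tool's x, y, z as a fraction of full scale. A call has 1 to 12 rows; each row is the pose to reach, as a shift and turn from the pose commanded when the call began, along the tool's axes at that moment; what a row does not reach only later rows make up. Full scale, the value 1, is 500 mm for a shift and 120 degrees for a turn. A row lasts 1/12 s, in which the tool goes at most 41.7 mm and 7.16 degrees, less where a joint would pass 70% of its speed; a pose out of reach is approached as far as the arm can. A call with a number of a shift or a turn outside -1 to 1 is refused whole. A call with a gripper value outside its range is refused whole. The fingers move at their own pace and stop on an object; "newtons" is the grip in N (left out, the last holds). Time passes only in rows, so rows that repeat a pose let the fingers close. It gives the time, the measured TCP pose, the force, the opening and the grip force at its end, in the units of the state.
- env.observe(): the state, without advancing time (a new reading comes with each control period).
- optics.get_image(name): name is "side" or "top" or "wrist"; returns a dict with "image" (420x560x3 uint8, red, green, blue), "intrinsics" (3x3 intrinsics, pixels), "origin" and "orientation" of the camera in the world; the wrist camera has in their place "tool_from_camera" (4x4, takes a point from camera to tool coordinates, whose origin is the TCP and whose axes are the flange's). Camera axes: x right, y down, z forward; pixel columns grow to the right and rows downward; lengths in m; the calibration is good to about 2 mm. A picture is of the moment at which its call begins: read the wrist's pose just before it. There is no depth.
- env.close_job(): hands the job in; it is judged then, once.
The state is a dict: "time_s": time; "q": joint angles; "qvel": joint speeds; "joint_efforts": joint torques, N m; "position": TCP position; "tool_rot": TCP orientation; "ft_force": force on the tool from outside, world axes, zero at the start; "wrist_torque": the same for the moment, N m; "grip_width": finger opening in m; "gripper_force": force on a finger pad.
Only numpy, scipy, OpenCV 4.12 (cv2) and the standard library are available. Lean on these libraries where they do the work, as an engineer would, in place of code of your own. Each camera call takes 0.05 s, during which the arm holds its last target. There are 200 camera calls.

## Working session

There is one attempt and no reset: what is moved stays moved. The work goes in short steps, Python scripts to look and compute and a tool call to move; the robot and the scene stay as the last step left them, time stands still between calls to the robot, and variables do not carry over. Pictures are saved under pics/ and viewed, at most 10 in all, crops included, and the job is handed in when it is done.

Besides the shell and the picture viewer there is one more tool, called after ">>>" as name(argument=value, ...), one argument or row to a line, values as JSON. arm_command: Moves the arm, as the interface text tells. Shift numbers are shares of 500 mm and turn numbers shares of 120 degrees, none past 1 either way. Its arguments: {"type":"object","properties":{"commands":{"type":"array","items":{"type":"number"}},"newtons":{"type":"number"}},"required":["commands"]}

```bash
mkdir -p pics; cat > h.py <<'E'
import numpy as np, cv2
from rig import env, optics
def snap(n,f):
    s=env.observe(); d=optics.get_image(n); cv2.imwrite(f,d["image"][:,:,::-1].copy())
    if "origin" in d: o=np.array(d["origin"]);R=np.array(d["orientation"])
    else:
        T=np.array(d["tool_from_camera"]);Rt=np.array(s["tool_rot"]);o=Rt@T[:3,3]+np.array(s["position"]);R=Rt@T[:3,:3]
    return d["image"],np.array(d["intrinsics"]),o,R
def ray(K,o,R,u,v,z):
    r=R@np.linalg.inv(K)@np.array([u,v,1.]); return o+r*(z-o[2])/r[2]
E
python3 - <<'E'
from h import *
for n in("top","side"):
    i,K,o,R=snap(n,f"pics/{n}1.png"); print(n,K.tolist(),o,R.tolist()); np.savez(n,i=i,K=K,o=o,R=R)
s=env.observe();print(s)
a=cv2.imread("pics/top1.png");b=cv2.imread("pics/side1.png")
E
```

```text
top [[442.88053042058533, 0.0, 278.7382261806149], [0.0, 442.88053042058533, 205.91267322834364], [0.0, 0.0, 1.0]] [0.43231347 0.06333881 1.04210666] [[0.028585592241851948, -0.9767296769181681, 0.21256058464238678], [-0.9995885227214549, -0.027426105357026664, 0.008402022880503577], [-0.0023767961043800415, -0.21271329759156093, -0.977111766313354]]
side [[390.39002130326077, 0.0, 281.19030232209496], [0.0, 390.39002130326077, 207.9542746798736], [0.0, 0.0, 1.0]] [ 0.06844187 -0.20143574  0.63921489] [[0.4177131330881127, -0.5841914207373085, 0.6958707655755038], [-0.9085651613145355, -0.27279605152795666, 0.3163726630356176], [0.005008601721510539, -0.7643969506792144, -0.6447264657985694]]
{'time_s': 0.1, 'q': array([ 5.13767553e+01,  2.18364495e+01,  7.43776412e+01, -2.03264932e-04,
        8.38581754e+01, -1.23352365e+01]), 'qvel': array([-0.023749  , -0.04872228, -0.17123903,  0.0557211 , -0.0329045 ,
        0.05913027]), 'joint_efforts': array([ 4.18979515e-03, -4.49218726e+01, -2.31659013e+01, -1.98397452e-04,
        3.62369537e-03, -4.61206412e-05]), 'position': array([0.24343763, 0.49293606, 0.24979619]), 'tool_rot': array([[-8.96579208e-01,  4.42882724e-01, -7.84531500e-04],
       [ 4.42883339e-01,  8.96578704e-01, -9.87599231e-04],
       [ 2.66003598e-04, -1.23291687e-03, -9.99999205e-01]]), 'ft_force': array([-0.28773819, -0.19865336,  0.56999904]), 'wrist_torque': array([-0.01483841,  0.00447627,  0.00572012]), 'gripper_force': 0.0, 'grip_width': 0.08548993256900687}
```

View pics/top1.png

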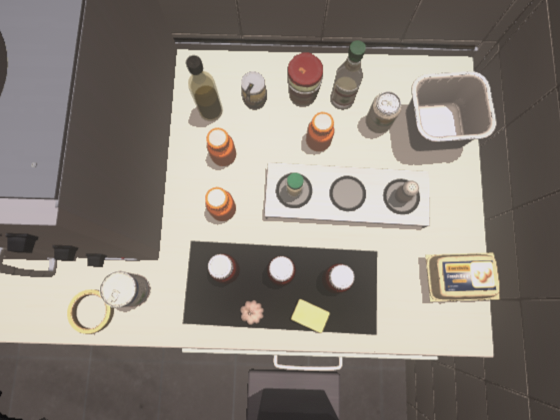

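View pics/side1.png

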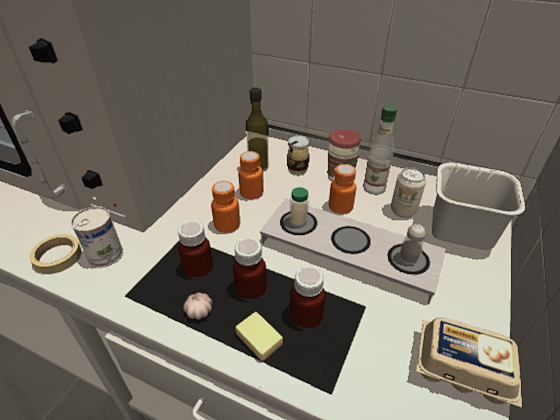

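The top view shows three red jars with white caps at about (220,265), (281,268) and (341,277), with the empty pad at (348,193). In the side view the caps are at (191,233), (247,252) and (309,281). Next I'll zoom in and triangulate.

```bash
cat > m.py <<'E'
from h import *
T=np.load("top.npz");S=np.load("side.npz")
def cap(D,u,v):
    i=D["i"].astype(int); m=((i.min(2)>105)).astype(np.uint8)
    w=np.zeros_like(m); w[v-24:v+24,u-20:u+20]=1
    n,l,st,c=cv2.connectedComponentsWithStats(m*w); k=1+np.argmax(st[1:,4]); return c[k],st[k]
for a,b in zip([(220,265),(281,268),(341,277)],[(191,235),(248,254),(309,283)]):
    ca,sa=cap(T,*a);cb,sb=cap(S,*b)
    f=lambda D,c:(D["o"],(lambda r:r/np.linalg.norm(r))(D["R"]@np.linalg.inv(D["K"])@np.array([*c,1])))
    (o1,d1),(o2,d2)=f(T,ca),f(S,cb)
    A=np.stack([d1,-d2],1);t=np.linalg.lstsq(A,o2-o1,rcond=None)[0]
    p,q=o1+t[0]*d1,o2+t[1]*d2
    print(ca.round(1),sa,cb.round(1),sb,((p+q)/2).round(4),np.linalg.norm(p-q).round(4))
# pad
i=T["i"].astype(int);m=(i.max(2)<70).astype(np.uint8);w=np.zeros_like(m);w[172:216,326:371]=1
ys,xs=np.nonzero(m*w);e=cv2.fitEllipse(cv2.convexHull(np.stack([xs,ys],1).astype(np.int32)));print(e)
print("pad",ray(T["K"],T["o"],T["R"],*e[0],.04))
i=S["i"].astype(int);m=(i.max(2)<60).astype(np.uint8);w=np.zeros_like(m);w[220:258,325:375]=1
ys,xs=np.nonzero(m*w);e=cv2.fitEllipse(cv2.convexHull(np.stack([xs,ys],1).astype(np.int32)));print(e)
print("pad",ray(S["K"],S["o"],S["R"],*e[0],.04))
cv2.imwrite("pics/c.png",cv2.resize(S["i"][210:335,165:335,::-1],None,fx=4.5,fy=4.5,interpolation=cv2.INTER_CUBIC))
E
python3 m.py
```

```text
[219.7 265.9] [208 254  25  25 491] [189.3 224.7] [ 171  211   40   38 1099] [0.5015 0.1896 0.1263] 0.0015
[281.  268.2] [269 256  25  26 490] [247.4 244.1] [228 230  40  39 989] [0.5008 0.0627 0.128 ] 0.0002
[341.7 276.4] [329 264  26  26 488] [308.6 274.7] [289 259  40  38 955] [ 0.4883 -0.0629  0.1186] 0.0004Traceback (most recent call last):
  File "m.py", line 16, in <module>
    ys,xs=np.nonzero(m*w);e=cv2.fitEllipse(cv2.convexHull(np.stack([xs,ys],1).astype(np.int32)));print(e)
                            ~~~~~~~~~~~~~~^^^^^^^^^^^^^^^^^^^^^^^^^^^^^^^^^^^^^^^^^^^^^^^^^^^^^^
cv2.error: OpenCV(4.12.0) /io/opencv/modules/imgproc/src/shapedescr.cpp:356: error: (-215:Assertion failed) n >= 0 && (depth == CV_32F || depth == CV_32S) in function 'fitEllipseNoDirect'
```

```bash
sed -i 's/max(2)<70/max(2)<95/; s/max(2)<60/max(2)<75/' m.py; sed -i '/^# pad/a cv2.imwrite("pics/c.png",cv2.resize(S["i"][210:335,165:335,::-1],None,fx=4.5,fy=4.5,interpolation=cv2.INTER_CUBIC)); print(T["i"][193,320:375].max(1), S["i"][240,320:375].max(1))' m.py; python3 m.py
```

```text
[219.7 265.9] [208 254  25  25 491] [189.3 224.7] [ 171  211   40   38 1099] [0.5015 0.1896 0.1263] 0.0015
[281.  268.2] [269 256  25  26 490] [247.4 244.1] [228 230  40  39 989] [0.5008 0.0627 0.128 ] 0.0002
[341.7 276.4] [329 264  26  26 488] [308.6 274.7] [289 259  40  38 955] [ 0.4883 -0.0629  0.1186] 0.0004
[230 230 230 230 230 230 231 232 232 155  92  88 120 167 178 178 177 178
 177 178 178 177 177 177 177 177 177 177 178 177 177 177 178 177 177 177
 177 176 176 177 177 176 141 100  82 102 215 232 230 230 230 230 230 230
 230] [199 199 201 204 201 202 202 198 197 201 188 106  19  28  47  95 126 122
 120 120 120 121 120 119 120 120 120 120 120 121 118 120 120 120 120 119
 120 120 119 120 120 120 119 121 120 124 116  67  24  13 117 209 197 193
 194]
((347.33026123046875, 193.26089477539062), (33.248600006103516, 34.94374084472656), 110.889892578125)
pad [ 0.68494387 -0.08689191  0.04      ]
((345.3080749511719, 242.7001953125), (30.85917854309082, 49.367374420166016), 75.74095916748047)
pad [ 0.66811438 -0.0811867   0.04      ]
```

View pics/c.png

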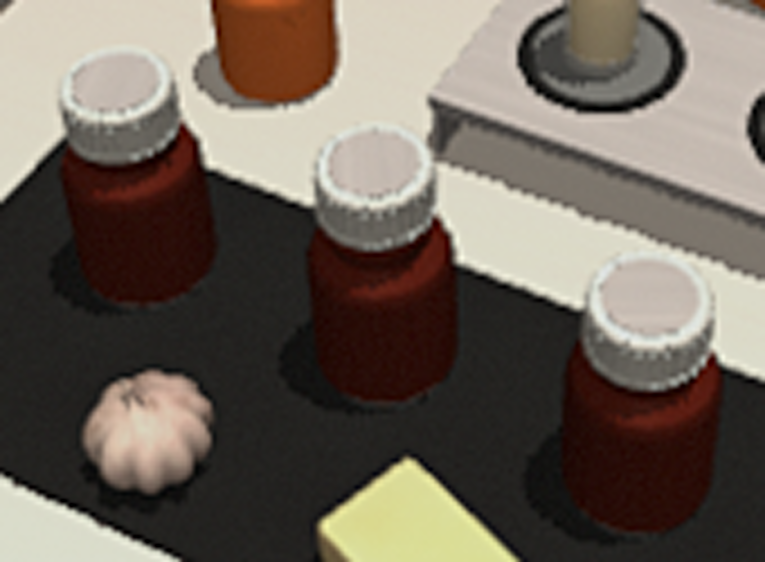

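The crop shows the middle jar's cap (top centre about (248,247) in the side image) standing higher on its neck than the other two. I'll confirm this by triangulating the cap tops, and redo the side-view pad measurement.

```bash
python3 - <<'E'
from h import *
T=np.load("top.npz");S=np.load("side.npz")
f=lambda D,c:(D["o"],(lambda r:r/np.linalg.norm(r))(D["R"]@np.linalg.inv(D["K"])@np.array([*c,1])))
for a,b in zip([(219.7,265.9),(281,268.2),(341.7,276.4)],[(191.2,228.2),(248.3,247.1),(309.2,276.4)]):
    (o1,d1),(o2,d2)=f(T,a),f(S,b)
    t=np.linalg.lstsq(np.stack([d1,-d2],1),o2-o1,rcond=None)[0];p,q=o1+t[0]*d1,o2+t[1]*d2
    print(((p+q)/2).round(4),(p-q).round(4), ray(T["K"],T["o"],T["R"],*a,.1195), ray(S["K"],S["o"],S["R"],*b,.1195))
for D,w in((T,(326,172,371,216)),(S,(328,222,374,256))):
    i=D["i"].astype(int)
    m=(i.max(2)<(150 if D is T else 80)).astype(np.uint8);k=np.zeros_like(m);k[w[1]:w[3],w[0]:w[2]]=1
    n,l,st,c=cv2.connectedComponentsWithStats(m*k);j=1+np.argmax(st[1:,4]);print(st[j])
    h=cv2.convexHull(np.argwhere(l==j)[:,::-1].astype(np.int32));e=cv2.fitEllipse(h);print(e,ray(D["K"],D["o"],D["R"],*e[0],.04))
E
```

```text
[0.5031 0.19   0.1154] [-0.0007  0.0009  0.0001] [0.50245699 0.18989129 0.1195    ] [0.50003406 0.18647034 0.1195    ]
[0.5017 0.0623 0.1194] [-0.0007  0.001  -0.0001] [0.50133486 0.06282569 0.1195    ] [0.50197112 0.06178165 0.1195    ]
[ 0.4887 -0.0638  0.1141] [-0.0005  0.0009 -0.0002] [ 0.48811988 -0.06262046  0.1195    ] [ 0.48468627 -0.06565811  0.1195    ]
[330 176  36  35 350]
((347.2538757324219, 193.18109130859375), (35.03754806518555, 36.38446807861328), 113.57865905761719) [ 0.68513042 -0.08671494  0.04      ]
[331 226  39  28 248]
((350.3370361328125, 239.5914306640625), (26.639333724975586, 38.99990463256836), 100.32182312011719) [ 0.68185913 -0.08823107  0.04      ]
```

The middle jar is the loose one: its cap top is about 5 mm higher, at (0.501, 0.062). The pad is at about (0.684, -0.087). Now I'll hover over the loose cap.

>>> arm_command(
  commands=[-1, -0.42, -0.27, 0.0, 0, 0, 0, -1, -0.42, -0.27, 0.0, 0, 0, 0, -1, -0.42, -0.27, 0.0, 0, 0, 0, -1, -0.42, -0.27, 0.0, 0, 0, 0, -1, -0.42, -0.27, 0.0, 0, 0, 0, -1, -0.42, -0.27, 0.0, 0, 0, 0, -1, -0.84, -0.545, 0.06, 0, 0, 0, -1, -0.84, -0.545, 0.06, 0, 0, 0, -1, -0.84, -0.545, 0.06, 0, 0, 0, -1, -0.84, -0.545, 0.06, 0, 0, 0, -1, -0.84, -0.545, 0.06, 0, 0, 0, -1, -0.84, -0.545, 0.06, 0, 0, 0],
  newtons=60,
)

```text
time_s: 1.1
position: [0.4985, 0.0631, 0.2203]
tool_rot: [[-0.896, 0.443, -0.0], [0.443, 0.896, 0.0], [0.0, -0.0, -1.0]]
ft_force: [0.6, 0.4, 0.4]
grip_width: 0.0857
gripper_force: 0.0
```

>>> arm_command(
  commands=[-1, 0, 0, 0, 0, 0, 0, -1, 0, 0, 0, 0, 0, 0, -1, 0, 0, 0, 0, 0, 0],
)

```text
time_s: 1.35
position: [0.4977, 0.0653, 0.2204]
tool_rot: [[-0.896, 0.443, -0.001], [0.443, 0.896, 0.0], [0.001, -0.0, -1.0]]
ft_force: [-1.3, 0.3, 0.5]
grip_width: 0.0855
gripper_force: 0.0
```

```bash
python3 - <<'E'
from h import *
i,K,o,R=snap("wrist","pics/w1.png");np.savez("w1",i=i,K=K,o=o,R=R);s=env.observe();print(s["time_s"],s["position"],s["tool_rot"],s["q"],o)
p=np.array([.501,.062,.1265]);c=R.T@(p-o);print("pred px",K@c/c[2])
E
```

```text
1.4 [0.49754099 0.06588657 0.22063331] [[-8.96930416e-01  4.42171443e-01 -4.94059654e-04]
 [ 4.42171380e-01  8.96930552e-01  2.36390550e-04]
 [ 5.47662349e-04 -6.43316476e-06 -9.99999850e-01]] [-6.00128218e+00  1.84595226e+01  8.47490389e+01  1.07946842e-02
  7.68210072e+01 -6.97612359e+01] [0.43558622 0.09619021 0.34579931]
pred px [275.25935465 228.10194021   1.        ]
```

View pics/w1.png

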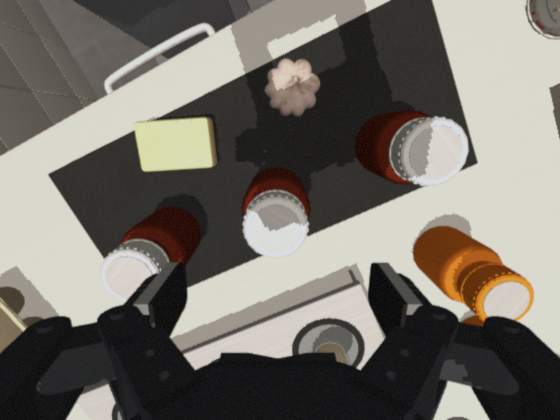

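The wrist view shows the loose cap's top centre at about (276,225), against a predicted (275,228). That puts the cap near (0.500, 0.0625). Now I'll descend partway.

>>> arm_command(
  commands=[-1, -0.0074, -0.004, 0.07, 0, 0, 0, -1, -0.0074, -0.004, 0.14, 0, 0, 0, -1, -0.0074, -0.004, 0.14, 0, 0, 0, -1, -0.0074, -0.004, 0.14, 0, 0, 0, -1, -0.0074, -0.004, 0.14, 0, 0, 0, -1, -0.0074, -0.004, 0.14, 0, 0, 0],
)

```text
time_s: 1.9
position: [0.5013, 0.0622, 0.1527]
tool_rot: [[-0.897, 0.442, 0.004], [0.442, 0.897, -0.0], [-0.003, 0.001, -1.0]]
ft_force: [-0.2, -0.5, -0.2]
grip_width: 0.0852
gripper_force: 0.0
```

>>> arm_command(
  commands=[-1, 0.002, 0, 0.037, 0, 0, 0, -1, 0.002, 0, 0.074, 0, 0, 0, -1, 0.002, 0, 0.074, 0, 0, 0, -1, 0.002, 0, 0.074, 0, 0, 0, 1, 0.002, 0, 0.074, 0, 0, 0, 1, 0.002, 0, 0.074, 0, 0, 0, 1, 0.002, 0, 0.074, 0, 0, 0, 1, 0.002, 0, 0.074, 0, 0, 0, 1, 0.002, 0, 0.074, 0, 0, 0, 1, 0.002, 0, 0.074, 0, 0, 0, 1, 0.002, 0, 0.074, 0, 0, 0, 1, 0.002, 0, 0.074, 0, 0, 0],
  newtons=60,
)

```text
time_s: 2.9
position: [0.5001, 0.0623, 0.1147]
tool_rot: [[-0.897, 0.443, 0.002], [0.443, 0.897, 0.0], [-0.002, 0.001, -1.0]]
ft_force: [-1.3, 1.4, 6.8]
grip_width: 0.0486
gripper_force: 60.7
```

```bash
python3 - <<'E'
from h import *
s=env.observe();print({k:np.round(s[k],4) for k in("time_s","position","q","ft_force","wrist_torque","grip_width","gripper_force")})
E
```

```text
{'time_s': np.float64(2.9), 'position': array([0.5001, 0.0623, 0.1147]), 'q': array([-6.39180e+00,  2.57366e+01,  9.33806e+01,  2.11000e-02,
        6.07580e+01, -7.01123e+01]), 'ft_force': array([-1.322 ,  1.4241,  6.8351]), 'wrist_torque': array([0.1703, 0.0637, 0.0218]), 'grip_width': np.float64(0.0486), 'gripper_force': np.float64(60.691)}
```

>>> arm_command(
  commands=[1, 0, 0, 0.0007, 0, 0, 0.029, 1, 0, 0, 0.0015, 0, 0, 0.058, 1, 0, 0, 0.0022, 0, 0, 0.087, 1, 0, 0, 0.0029, 0, 0, 0.117, 1, 0, 0, 0.0037, 0, 0, 0.146, 1, 0, 0, 0.0044, 0, 0, 0.175, 1, 0, 0, 0.0051, 0, 0, 0.204, 1, 0, 0, 0.0059, 0, 0, 0.233, 1, 0, 0, 0.0066, 0, 0, 0.262, 1, 0, 0, 0.0073, 0, 0, 0.292, 1, 0, 0, 0.0081, 0, 0, 0.321, 1, 0, 0, 0.0088, 0, 0, 0.35],
)

```text
time_s: 3.9
position: [0.5005, 0.0624, 0.1104]
tool_rot: [[-0.367, 0.93, 0.003], [0.93, 0.367, 0.0], [-0.001, 0.003, -1.0]]
ft_force: [0.7, 2.0, 6.1]
grip_width: 0.0485
gripper_force: 60.8
```

```bash
python3 - <<'E'
from h import *
s=env.observe();print({k:np.round(s[k],4) for k in("time_s","position","q","ft_force","wrist_torque","grip_width","gripper_force")})
E
```

```text
{'time_s': np.float64(3.9), 'position': array([0.5005, 0.0624, 0.1104]), 'q': array([-6.38100e+00,  2.60962e+01,  9.36555e+01,  4.78000e-02,
        6.00657e+01, -2.79404e+01]), 'ft_force': array([0.7325, 1.9954, 6.0982]), 'wrist_torque': array([ 0.3422, -0.1305, -0.0028]), 'grip_width': np.float64(0.0485), 'gripper_force': np.float64(60.7502)}
```

>>> arm_command(
  commands=[1, 0, 0, 0.0008, 0, 0, 0.032, 1, 0, 0, 0.0016, 0, 0, 0.064, 1, 0, 0, 0.0024, 0, 0, 0.096, 1, 0, 0, 0.0032, 0, 0, 0.128, 1, 0, 0, 0.004, 0, 0, 0.16, 1, 0, 0, 0.0048, 0, 0, 0.192, 1, 0, 0, 0.0052, 0, 0, 0.224, 1, 0, 0, 0.0052, 0, 0, 0.256, 1, 0, 0, 0.0052, 0, 0, 0.288, 1, 0, 0, 0.0052, 0, 0, 0.32, 1, 0, 0, 0.0052, 0, 0, 0.352, 1, 0, 0, 0.0052, 0, 0, 0.384],
)

```text
time_s: 4.9
position: [0.5006, 0.062, 0.1081]
tool_rot: [[0.415, 0.91, 0.004], [0.91, -0.415, -0.001], [0.001, 0.003, -1.0]]
ft_force: [-0.6, 0.2, 8.1]
grip_width: 0.0483
gripper_force: 61.0
```

```bash
python3 - <<'E'
from h import *
s=env.observe();print({k:np.round(s[k],4) for k in("time_s","position","q","ft_force","wrist_torque","grip_width","gripper_force")})
i,K,o,R=snap("side","pics/s2.png")
cv2.imwrite("pics/c2.png",cv2.resize(i[170:335,165:335,::-1],None,fx=3.5,fy=3.5,interpolation=cv2.INTER_CUBIC))
E
```

```text
{'time_s': np.float64(4.9), 'position': array([0.5006, 0.062 , 0.1081]), 'q': array([-6.40020e+00,  2.62914e+01,  9.38113e+01, -1.30000e-02,
        5.96939e+01,  1.81416e+01]), 'ft_force': array([-0.5797,  0.2127,  8.0675]), 'wrist_torque': array([-0.0606,  0.0377,  0.1348]), 'grip_width': np.float64(0.0483), 'gripper_force': np.float64(61.0238)}
```

View pics/c2.png

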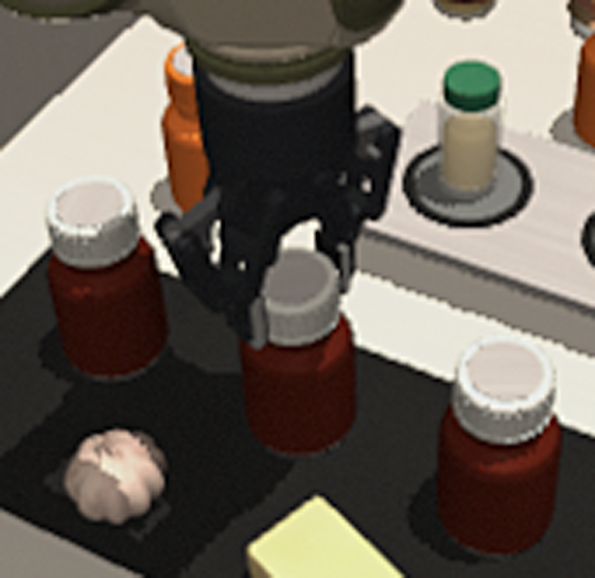

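The torque step to 0.135 N m shows the cap reached its stop, and the picture shows it seated with the jar still standing (cap at about (300,290) in the crop). I'll hold briefly, then lift gently.

>>> arm_command(
  commands=[1, 0, 0, 0, 0, 0, 0.384, 1, 0, 0, 0, 0, 0, 0, 1, 0, 0, 0, 0, 0, 0, 1, 0, 0, 0, 0, 0, 0, 1, 0, 0, -0.01, 0, 0, 0, 1, 0, 0, -0.03, 0, 0, 0, 1, 0, 0, -0.06, 0, 0, 0, 1, 0, 0, -0.09, 0, 0, 0, 1, 0, 0, -0.12, 0, 0, 0, 1, 0, 0, -0.15, 0, 0, 0, 1, 0, 0, -0.17, 0, 0, 0, 1, 0, 0, -0.17, 0, 0, 0],
  newtons=70,
)

```text
time_s: 5.95
position: [0.5, 0.0622, 0.1933]
tool_rot: [[0.413, 0.911, 0.003], [0.911, -0.413, -0.0], [0.001, 0.003, -1.0]]
ft_force: [1.6, 0.0, -5.7]
grip_width: 0.0483
gripper_force: 73.0
```

I made a mistake: the first row turned the cap 7° on and the next turned it back, which may have loosened it slightly. I'll set the jar back down on its spot and retighten before carrying on.

>>> arm_command(
  commands=[1, 0, 0, 0.04, 0, 0, 0, 1, 0, 0, 0.09, 0, 0, 0, 1, 0, 0, 0.13, 0, 0, 0, 1, 0, 0, 0.15, 0, 0, 0, 1, 0, 0, 0.16, 0, 0, 0, 1, 0, 0, 0.165, 0, 0, 0, 1, 0, 0, 0.169, 0, 0, 0, 1, 0, 0, 0.169, 0, 0, 0],
)

```text
time_s: 6.62
position: [0.499, 0.0624, 0.1087]
tool_rot: [[0.412, 0.911, -0.001], [0.911, -0.412, 0.0], [-0.0, -0.001, -1.0]]
ft_force: [-7.7, 0.4, 16.1]
grip_width: 0.0484
gripper_force: 75.7
```

>>> arm_command(
  commands=[1, 0, 0, 0.0005, 0, 0, 0.03, 1, 0, 0, 0.001, 0, 0, 0.06, 1, 0, 0, 0.001, 0, 0, 0.09, 1, 0, 0, 0.001, 0, 0, 0.12, 1, 0, 0, 0.001, 0, 0, 0.15, 1, 0, 0, 0.001, 0, 0, 0.18, 1, 0, 0, 0.001, 0, 0, 0.21, 1, 0, 0, 0.001, 0, 0, 0.21, 1, 0, 0, 0.001, 0, 0, 0.21, 1, 0, 0, 0.001, 0, 0, 0.21, 1, 0, 0, 0.001, 0, 0, 0.21],
)

```text
time_s: 7.53
position: [0.5007, 0.0621, 0.1083]
tool_rot: [[0.761, 0.648, 0.004], [0.648, -0.761, -0.0], [0.003, 0.003, -1.0]]
ft_force: [0.1, -0.2, 7.1]
grip_width: 0.0481
gripper_force: 74.7
```

```bash
python3 - <<'E'
from h import *
s=env.observe();print({k:np.round(s[k],4) for k in("time_s","position","q","ft_force","wrist_torque","grip_width","gripper_force")})
E
```

```text
{'time_s': np.float64(7.5333), 'position': array([0.5007, 0.0621, 0.1083]), 'q': array([-6.39950e+00,  2.62731e+01,  9.38013e+01,  6.10000e-03,
        5.96909e+01,  4.31747e+01]), 'ft_force': array([ 0.0809, -0.187 ,  7.0899]), 'wrist_torque': array([ 0.0411,  0.1533, -0.0943]), 'grip_width': np.float64(0.0481), 'gripper_force': np.float64(74.7257)}
```

>>> arm_command(
  commands=[1, 0, 0, 0, 0, 0, 0, 1, 0, 0, -0.01, 0, 0, 0, 1, 0, 0, -0.03, 0, 0, 0, 1, 0, 0, -0.06, 0, 0, 0, 1, 0, 0, -0.09, 0, 0, 0, 1, 0, 0, -0.12, 0, 0, 0, 1, 0, 0, -0.15, 0, 0, 0, 1, 0, 0, -0.18, 0, 0, 0, 1, 0, 0, -0.18, 0, 0, 0, 1, 0, 0, -0.18, 0, 0, 0],
)

```text
time_s: 8.37
position: [0.4995, 0.0622, 0.1968]
tool_rot: [[0.761, 0.649, 0.001], [0.649, -0.761, -0.0], [0.001, 0.001, -1.0]]
ft_force: [-0.2, -0.5, -4.9]
grip_width: 0.0481
gripper_force: 73.6
```

```bash
python3 - <<'E'
from h import *
s=env.observe();print({k:np.round(s[k],4) for k in("time_s","position","q","ft_force","wrist_torque","grip_width","gripper_force")})
R=np.array(s["tool_rot"]);p=np.array(s["position"]);print(R.T@(np.array([.6835,-.0875,p[2]])-p)/.5)
E
```

```text
{'time_s': np.float64(8.3667), 'position': array([0.4995, 0.0622, 0.1968]), 'q': array([-6.39980e+00,  1.99243e+01,  8.68256e+01, -1.90000e-03,
        7.31957e+01,  4.31655e+01]), 'ft_force': array([-0.2172, -0.4873, -4.8944]), 'wrist_torque': array([ 0.0138, -0.0265, -0.0335]), 'grip_width': np.float64(0.0481), 'gripper_force': np.float64(73.6092)}
[8.58571242e-02 4.66516692e-01 3.86904070e-04]
```

>>> arm_command(
  commands=[1, 0.004, 0.023, 0, 0, 0, 0, 1, 0.012, 0.065, 0, 0, 0, 0, 1, 0.022, 0.12, 0, 0, 0, 0, 1, 0.033, 0.18, 0, 0, 0, 0, 1, 0.044, 0.24, 0, 0, 0, 0, 1, 0.055, 0.3, 0, 0, 0, 0, 1, 0.066, 0.36, 0, 0, 0, 0, 1, 0.075, 0.41, 0, 0, 0, 0, 1, 0.082, 0.445, 0, 0, 0, 0, 1, 0.085, 0.462, 0, 0, 0, 0, 1, 0.086, 0.467, 0, 0, 0, 0, 1, 0.086, 0.467, 0, 0, 0, 0],
)

```text
time_s: 9.37
position: [0.6838, -0.0884, 0.1947]
tool_rot: [[0.762, 0.648, -0.003], [0.648, -0.762, 0.001], [-0.001, -0.002, -1.0]]
ft_force: [-0.3, 0.2, -5.2]
grip_width: 0.048
gripper_force: 73.7
```

>>> arm_command(
  commands=[1, 0, 0, 0, 0, 0, 0, 1, 0, 0, 0, 0, 0, 0, 1, 0, 0, 0, 0, 0, 0, 1, 0, 0, 0, 0, 0, 0],
)

```text
time_s: 9.7
position: [0.6835, -0.0872, 0.1969]
tool_rot: [[0.761, 0.649, 0.0], [0.649, -0.761, -0.0], [0.0, 0.0, -1.0]]
ft_force: [-0.6, 0.6, -5.6]
grip_width: 0.0484
gripper_force: 73.8
```

```bash
python3 - <<'E'
from h import *
i,K,o,R=snap("side","pics/s3.png")
cv2.imwrite("pics/c3.png",cv2.resize(i[110:310,210:470,::-1],None,fx=2.8,fy=2.8,interpolation=cv2.INTER_CUBIC))
s=env.observe();print({k:np.round(s[k],4) for k in("time_s","position","q","ft_force","wrist_torque","grip_width","gripper_force")})
T=np.array(s["tool_rot"]);p=np.array(s["position"]);print(T.T@(np.array([.6835,-.0875,.145])-p)/.5)
E
```

```text
{'time_s': np.float64(9.75), 'position': array([ 0.6836, -0.0873,  0.197 ]), 'q': array([-17.0969,  38.2367,  53.9847,   0.    ,  87.7642,  32.4477]), 'ft_force': array([ 0.3428,  0.3459, -4.6979]), 'wrist_torque': array([0.0009, 0.0022, 0.0366]), 'grip_width': np.float64(0.048), 'gripper_force': np.float64(73.7549)}
[-0.00034058  0.00018169  0.10390188]
```

View pics/c3.png

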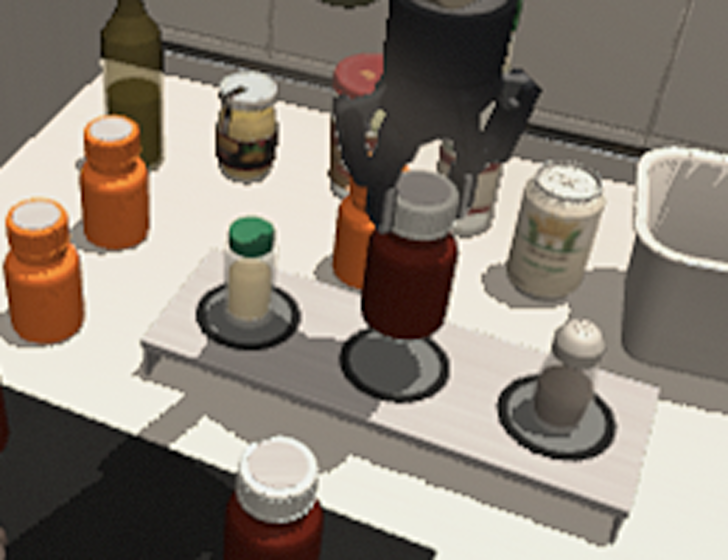

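The jar is held upright over the empty pad, with its base at about (405,325) in the crop and the pad at (395,362) below it. Now I'll lower it gently.

>>> arm_command(
  commands=[1, 0, 0, 0.02, 0, 0, 0, 1, 0, 0, 0.045, 0, 0, 0, 1, 0, 0, 0.07, 0, 0, 0, 1, 0, 0, 0.085, 0, 0, 0, 1, 0, 0, 0.094, 0, 0, 0, 1, 0, 0, 0.098, 0, 0, 0, 1, 0, 0, 0.101, 0, 0, 0, 1, 0, 0, 0.103, 0, 0, 0, 1, 0, 0, 0.104, 0, 0, 0, 1, 0, 0, 0.105, 0, 0, 0, 1, 0, 0, 0.105, 0, 0, 0, 1, 0, 0, 0.105, 0, 0, 0],
)

```text
time_s: 10.75
position: [0.684, -0.0877, 0.1449]
tool_rot: [[0.761, 0.649, 0.001], [0.649, -0.761, -0.0], [0.001, 0.001, -1.0]]
ft_force: [0.6, 0.5, -1.1]
grip_width: 0.0484
gripper_force: 73.9
```

>>> arm_command(
  commands=[1, 0, 0, 0, 0, 0, 0, 1, 0, 0, 0, 0, 0, 0, 1, 0, 0, 0, 0, 0, 0],
)

```text
time_s: 11.0
position: [0.684, -0.0877, 0.1448]
tool_rot: [[0.761, 0.649, 0.001], [0.649, -0.761, -0.0], [0.001, 0.001, -1.0]]
ft_force: [1.0, 0.6, 1.8]
grip_width: 0.0485
gripper_force: 74.0
```

```bash
python3 - <<'E'
from h import *
i,K,o,R=snap("side","pics/s4.png")
cv2.imwrite("pics/c4.png",cv2.resize(i[150:280,280:440,::-1],None,fx=4.5,fy=4.5,interpolation=cv2.INTER_CUBIC))
E
```

```text
(no output)
```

View pics/c4.png

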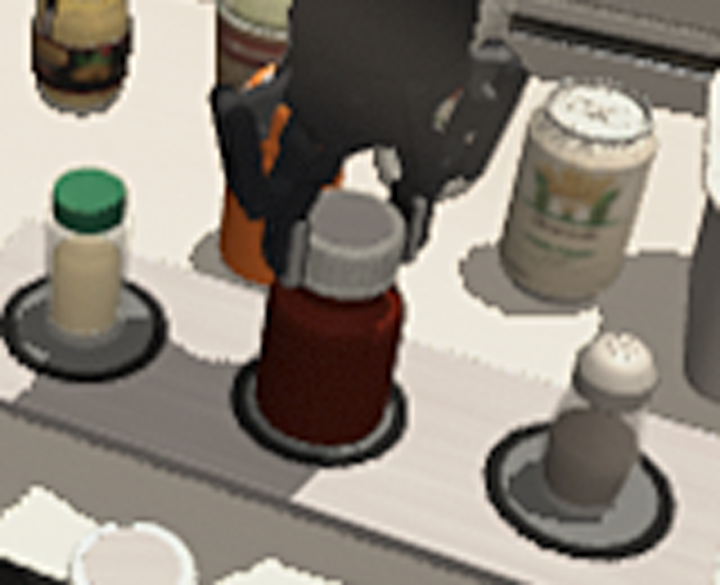

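The weight is off the hand and the jar is centred on the pad (base at about (323,415) in the crop, pad ring centre about (320,405)). Now I'll release and rise.

>>> arm_command(
  commands=[0, 0, 0, 0, 0, 0, 0, -0.5, 0, 0, 0, 0, 0, 0, -1, 0, 0, 0, 0, 0, 0, -1, 0, 0, 0, 0, 0, 0, -1, 0, 0, 0, 0, 0, 0, -1, 0, 0, 0, 0, 0, 0, -1, 0, 0, -0.02, 0, 0, 0, -1, 0, 0, -0.06, 0, 0, 0, -1, 0, 0, -0.12, 0, 0, 0, -1, 0, 0, -0.18, 0, 0, 0, -1, 0, 0, -0.22, 0, 0, 0, -1, 0, 0, -0.22, 0, 0, 0],
)

```text
time_s: 12.05
position: [0.6848, -0.0879, 0.2605]
tool_rot: [[0.761, 0.649, 0.009], [0.649, -0.761, -0.003], [0.005, 0.008, -1.0]]
ft_force: [-0.0, -0.4, 0.8]
grip_width: 0.0853
gripper_force: 0.0
```

>>> arm_command(
  commands=[-1, 0, 0, 0, 0, 0, 0, -1, 0, 0, 0, 0, 0, 0, -1, 0, 0, 0, 0, 0, 0, -1, 0, 0, 0, 0, 0, 0],
)

```text
time_s: 12.38
position: [0.6835, -0.0876, 0.2529]
tool_rot: [[0.761, 0.648, -0.002], [0.648, -0.761, 0.001], [-0.001, -0.002, -1.0]]
ft_force: [-0.1, -0.7, -0.3]
grip_width: 0.0853
gripper_force: 0.0
```

```bash
python3 - <<'E'
from h import *
i,K,o,R=snap("side","pics/s5.png")
E
```

```text
(no output)
```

View pics/s5.png

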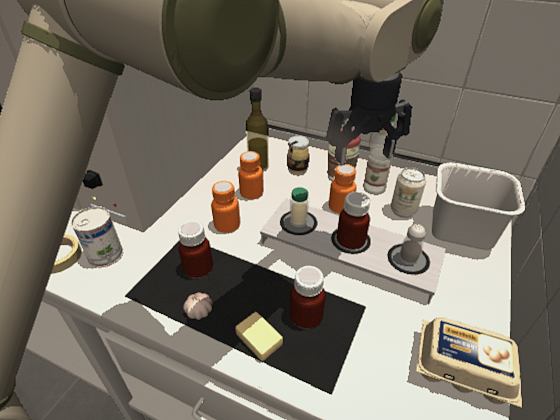

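The jar stands upright on the pad at about (352,225), the other two jars are where they were at (195,250) and (308,298), and the hand is clear. I'm handing it in.

```bash
python3 -c "
from rig import env
print(env.close_job())"
```

```text
the job is handed in; nothing more can be done
None
```

I tightened the loose cap (the middle jar's) on the mat, redoing it once after a mistaken turn-back. The jar now stands upright on the empty pad, the other two jars are untouched, and the job is handed in at about 12.4 s; no verdict was returned.

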